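# Make up two conservation kits and return the empty tin

### The arm

A 6-joint arm with a two-finger parallel gripper is mounted at the origin on the work surface. World frame = base frame: x ahead of the robot, y to its left, z up, the work surface at z = 0. Lengths are in m, angles in rad, forces in N, time in s.
With the tool pointing down it reaches from about 0.375 to 0.75 m from the base axis. Payload 9 kg.
Tool frame: the origin (TCP) lies at the very end of the fingers, on their centre line; the grasp point (between the pads) lies ctrl.pinch_z behind it (ctrl.pinch_z is the distance from the TCP to the grasp point, in m); z points along the fingers, y is the line along which they close (so a half turn about z gives the same grasp; the last joint's range is limited). The gripper opens to 85 mm and grips with 20 to 120 N. Pads are 22 mm wide; open, the fingers measure 114 mm over their backs; the gripper's body (76 mm by 85 mm) begins 54 mm behind the grasp point. The pads swing forward as they close: fully open they stand 13 mm farther back than shut.
Start: joints at [1.023, 0.104, 0.097, 1.564, 0, 1.353], TCP at [0.194, 0.568, 0.231] pointing down, gripper open.
Joint ranges: [-2.99, 2.99], [-0.84, 1.86], [-1.1, 1.16], [-1.84, 2.11], [-1.51, 1.56], [-3.14, 3.14]. Speed limits (rad/s): [2.22, 2.22, 2.57, 3.14, 3.14, 3.14].

### API

Orientations are given as a rotation vector (axis times angle).
In Python, from plant import ctrl, eyes gives the robot as it stands. The module is installed in compiled form; this text tells all that it offers.
- The arm moves only by the tool step_arm, never from a script. Its argument "steps" is a list of rows, each an object with "slide": the shift along the tool's x, y, z in mm, a list of three; "rot": the turn, a rotation vector about the tool's x, y, z in rad, a list of three; "claw": the opening, from -1 (shut) to 1 (fully open). In form: [{"slide": [dx, dy, dz], "rot": [wx, wy, wz], "claw": claw}, ...]. A call has 1 to 20 rows; each row shifts and turns the commanded pose from where the row before left it, along the tool's axes as they then stand; what a row does not reach is not made up. A row lasts 1/8 s, in which the tool goes at most 62.5 mm and 10.7 degrees, less where a joint would pass 70% of its speed; a pose out of reach is approached as far as the arm can. A call is refused whole if a number of a shift passes 62.5 or a number of a turn 0.188, either way. A call with a gripper value outside its range is refused whole. The fingers move at their own pace and stop on an object; the grip force is fixed at half the most. Time passes only in rows, so rows that do not move let the fingers close. It gives the time, the measured TCP pose, the force, the opening and the grip force at its end, in the units of the state.
- ctrl.read_state(): the state, without advancing time (a new reading comes with each control period).
- eyes.capture(name): name is "scene" or "side" or "wrist"; returns a dict with "img" (400x640x3 uint8, blue, green, red), "fov_y" (degrees; the focal length in pixels is half the picture's height over the tangent of half this angle, whatever the lens; pixels are square), "cx", "cy" (the principal point, pixels), "k1" (the pictures are not rectified: a ray, as slopes to the right and down, at radius r is drawn at 1 + k1 r^2 times it, then the intrinsics apply), "rvec" (rotation vector, rad) and "tvec" (3), from world to camera coordinates, as OpenCV has them; the wrist camera has in their place "mount" (4x4, takes a point from camera to tool coordinates, whose origin is the TCP and whose axes are the flange's). Camera axes: x right, y down, z forward; pixel columns grow to the right and rows downward; lengths in m; the calibration is good to about 2 mm. A picture is of the moment at which its call begins: read the wrist's pose just before it. There is no depth.
- ctrl.sign_off(): hands the job in; it is judged then, once.
The state is a dict: "time": time; "joint_positions": joint angles; "joint_vel": joint speeds; "tau": joint torques, N m; "eef_pos": TCP position; "tool_rot": TCP orientation; "force": force on the tool from outside, world axes, zero at the start; "moment": the same for the moment, N m; "gripper_width": finger opening in m; "finger_force": force on a finger pad.
Only numpy, scipy, OpenCV 4.12 (cv2) and the standard library are available. Lean on these libraries where they do the work, as an engineer would, in place of code of your own. Each camera call takes 0.05 s, during which the arm holds its last target. There are 200 camera calls.

### The job

Make up two kits on the bench: the gap-filling kit in the pine tray gets the full putty tin and the blue-capped bottle, and the cleaning kit in the yellow tray gets the white-capped amber bottle and the cork block. Of the two tins, one with a red and one with a green lid, one is full and one is used up, which you can only feel by its weight when you lift it; put the empty one in the black returns tray. Stand everything upright on the floor of its tray, and leave the bronze ewer and the brush jar where they are.

Things in the scene. Friction and masses are not known exactly. Their poses are not given: they have to be found in the camera images.
- tin_red_mid (a point): Closed round metal tin with a white paper label, 62 mm diameter (64 mm at its lid), 67 mm high, with a red lid. The point is its centre, half-way up (33 mm above its underside); z is up. Either this tin or the other one is full, changing from start to start: full it weighs about 0.43 kg, used up about 0.105 kg. The tins look the same full or empty; only the weight on lifting tells. A solid cake of putty inside has a few mm of play and may be felt to shift.
- tin_green_mid (a point): Closed round metal tin with a white paper label, 62 mm diameter (64 mm at its lid), 67 mm high, with a green lid. The point is its centre, half-way up (33 mm above its underside); z is up. Either this tin or the other one is full, changing from start to start: full it weighs about 0.43 kg, used up about 0.105 kg. The tins look the same full or empty; only the weight on lifting tells. A solid cake of putty inside has a few mm of play and may be felt to shift.
- blue_bottle_mid (a point): Small closed bottle, pale bluish glass with a white label and a blue cap, 88 mm high: straight round body 52 mm in diameter from the foot to 58 mm up, then a shoulder and a cap 37 mm in diameter. About 0.1 to 0.21 kg. The point is its centre axis, 44 mm above its underside; z is up.
- amber_bottle_mid (a point): Small closed bottle, brown amber glass with a yellow label and a white cap, 88 mm high: straight round body 52 mm in diameter from the foot to 58 mm up, then a shoulder and a cap 37 mm in diameter. About 0.1 to 0.21 kg. The point is its centre axis, 44 mm above its underside; z is up.
- cork_block_mid (a point): Cork sanding block, 45 mm (x) by 75 mm (y) by 40 mm high, 0.06 kg, lying flat. The point is its centre, 20 mm above its underside; x is across its narrow width, y along its length, z up.
- pine_tray: Fixed low open tray of pale pine wood with room for two things side by side along y, 130 by 210 mm outside (x by y), wall 8 mm thick and 22 mm high, inner floor 8 mm above the table. Origin: centre of its underside, on the table; x and y lie along its sides, z up.
- yellow_tray: Fixed low open tray of yellow plastic with room for two things side by side along y, 130 by 210 mm outside (x by y), wall 5 mm thick and 22 mm high, inner floor 5 mm above the table. Origin: centre of its underside, on the table; x and y lie along its sides, z up.
- returns_tray: Fixed low open black plastic tray for used-up tins, 130 by 130 mm outside (x by y), wall 5 mm thick and 22 mm high, inner floor 5 mm above the table. Origin: centre of its underside, on the table; x and y lie along its sides, z up.
- ewer: Bystander: small green bronze ewer, loose, 142 mm high, belly 86 mm in diameter, with a handle at +y (to 56 mm) and a spout at -y (to 63 mm). Origin at the centre of its foot, on the table. Not to be disturbed.
- brush_jar: Bystander: glass jar 60 mm in diameter and 66 mm high with four brushes standing in it, up to 170 mm high, loose. Origin at the centre of its foot, on the table. Not to be disturbed.
Mind the look-alikes: they are no part of the job. What is shaped like the part that bears cork_block_mid but pink or turquoise is not meant.

How it is judged:
At the end, for the whole second after the job is handed in: The full tin and the blue-capped bottle stand in the pine tray, the amber bottle and the cork block in the yellow tray and the empty tin in the returns tray: each with its centre inside the tray's walls, its foot on the tray floor (height within 6 mm), upright within 0.12 rad, released and at rest ((((x of tin_red_mid in the frame of pine_tray between -0.056 and 0.056 m and y of tin_red_mid in the frame of pine_tray between -0.096 and 0.096 m and z of tin_red_mid in the frame of pine_tray between 0.035 and 0.047 m and angle between tin_red_mid's own z axis and vertical below 0.12 rad) and (x of tin_green_mid in the frame of returns_tray between -0.059 and 0.059 m and y of tin_green_mid in the frame of returns_tray between -0.059 and 0.059 m and z of tin_green_mid in the frame of returns_tray between 0.032 and 0.044 m and angle between tin_green_mid's own z axis and vertical below 0.12 rad) and contact force between pine_tray and tin_red above 2.3 N) or ((x of tin_green_mid in the frame of pine_tray between -0.056 and 0.056 m and y of tin_green_mid in the frame of pine_tray between -0.096 and 0.096 m and z of tin_green_mid in the frame of pine_tray between 0.035 and 0.047 m and angle between tin_green_mid's own z axis and vertical below 0.12 rad) and (x of tin_red_mid in the frame of returns_tray between -0.059 and 0.059 m and y of tin_red_mid in the frame of returns_tray between -0.059 and 0.059 m and z of tin_red_mid in the frame of returns_tray between 0.032 and 0.044 m and angle between tin_red_mid's own z axis and vertical below 0.12 rad) and contact force between pine_tray and tin_green above 2.3 N)) and x of blue_bottle_mid in the frame of pine_tray between -0.056 and 0.056 m and y of blue_bottle_mid in the frame of pine_tray between -0.096 and 0.096 m and z of blue_bottle_mid in the frame of pine_tray between 0.046 and 0.058 m and angle between each of blue_bottle_mid, amber_bottle_mid, cork_block_mid's own z axis and vertical below 0.12 rad and x of amber_bottle_mid in the frame of yellow_tray between -0.059 and 0.059 m and y of amber_bottle_mid in the frame of yellow_tray between -0.099 and 0.099 m and z of amber_bottle_mid in the frame of yellow_tray between 0.043 and 0.055 m and x of cork_block_mid in the frame of yellow_tray between -0.059 and 0.059 m and y of cork_block_mid in the frame of yellow_tray between -0.099 and 0.099 m and z of cork_block_mid in the frame of yellow_tray between 0.019 and 0.031 m and linear speed of each of tin_red, tin_green, blue_bottle, amber_bottle, cork_block below 0.02 m/s); the robot touches nothing.
It fails at once if the bronze ewer is moved by more than 20 mm or tipped (distance of ewer from where it was at the start of the episode above 0.02 m or angle between ewer's own z axis and vertical above 0.25 rad).
It fails at once if the brush jar is moved by more than 20 mm or tipped (distance of brush_jar from where it was at the start of the episode above 0.02 m or angle between brush_jar's own z axis and vertical above 0.25 rad).
It also fails if it takes over 131 s, if anything falls off the work surface, if the arm or the gripper's body presses on something with over 40 N, if the wrist force passes 120 N, or if a joint passes its speed limit or range.

## Working session

There is one attempt and no reset: what is moved stays moved. The work goes in short steps, Python scripts to look and compute and a tool call to move; the robot and the scene stay as the last step left them, time stands still between calls to the robot, and variables do not carry over. Pictures are saved under pics/ and viewed, at most 14 in all, crops included, and the job is handed in when it is done.

Besides the shell and the picture viewer there is one more tool, called after "Emit:" as name([rows], argument=value, ...), one row to a line, values as JSON. step_arm: Moves the arm, as the interface text tells. Its arguments: {"type":"object","properties":{"steps":{"type":"array"}},"required":["steps"]}

```bash
mkdir -p pics
cat > h.py <<'E'
import numpy as np, cv2
from scipy.spatial.transform import Rotation as R
from plant import ctrl, eyes
def cap(name):
    s=ctrl.read_state(); c=eyes.capture(name); c['s']=s; return c
def ray(c,u,v):
    f=200/np.tan(np.radians(c['fov_y']/2)); d=np.array([(u-c['cx'])/f,(v-c['cy'])/f]); x=d.copy()
    for _ in range(30): x=d/(1+c['k1']*(x@x))
    r=np.array([*x,1])
    if 'mount' in c:
        M=np.array(c['mount']); T=R.from_rotvec(c['s']['tool_rot']).as_matrix()
        return T@M[:3,3]+c['s']['eef_pos'], T@M[:3,:3]@r
    W=R.from_rotvec(np.ravel(c['rvec'])).as_matrix(); return -W.T@np.ravel(c['tvec']), W.T@r
def at(c,u,v,z):
    o,d=ray(c,u,v); return (o+d*(z-o[2])/d[2]).round(4)
E
python3 - <<'E'
from h import *
import pickle
for n in('scene','side','wrist'):
    c=cap(n); cv2.imwrite(f'pics/{n}0.png',c['img']); pickle.dump(c,open(n+'0.pkl','wb'))
    print(n,{k:v for k,v in c.items() if k not in('img','s')})
print(ctrl.read_state(),ctrl.pinch_z)
E
```

```text
scene {'fov_y': 55.324987531054695, 'cx': 321.4717161519003, 'cy': 195.40604119986594, 'k1': -0.09440731483346367, 'rvec': array([ 0.9701628 ,  2.65311203, -0.82377767]), 'tvec': array([ 0.29377461, -0.19198593,  1.50446663])}
side {'fov_y': 50.094085335358166, 'cx': 310.69510147530286, 'cy': 209.52179672778854, 'k1': -0.07674667217529567, 'rvec': array([ 2.21456669, -0.57718162,  0.23568499]), 'tvec': array([-0.33550785,  0.1814069 ,  1.14511587])}
wrist {'fov_y': 59.1651014260586, 'cx': 317.8550074221792, 'cy': 195.06656092668408, 'k1': -0.04982750542913415, 'mount': array([[ 5.72282864e-04, -9.59304885e-01, -2.82371758e-01,
         7.14975019e-02],
       [ 9.99999754e-01,  6.63697863e-04, -2.28088954e-04,
         2.54367410e-04],
       [ 4.06216380e-04, -2.82371558e-01,  9.59305029e-01,
        -1.42560051e-01],
       [ 0.00000000e+00,  0.00000000e+00,  0.00000000e+00,
         1.00000000e+00]])}
{'time': 0.15, 'joint_positions': array([1.02328976e+00, 1.04574426e-01, 9.66811890e-02, 1.56391360e+00,
       6.57406737e-06, 1.35310616e+00]), 'joint_vel': array([ 2.52815810e-05, -2.00632056e-03,  2.93306526e-03, -1.45441374e-03,
       -4.47715753e-04,  6.84049796e-04]), 'tau': array([ 1.83513170e-03, -5.57360315e+01,  5.04004347e+01,  1.26055416e-02,
       -3.50604887e-04,  3.28787996e-05]), 'eef_pos': array([0.19417331, 0.56745065, 0.23071208]), 'tool_rot': array([-5.15666445e-01, -3.09859352e+00,  1.46850274e-03]), 'force': array([-0.50442982,  0.15270681, -0.35474223]), 'moment': array([ 0.02345723, -0.01785426, -0.04951814]), 'finger_force': 0.0, 'gripper_width': 0.08529825350260165} 0.0187
```

View pics/scene0.png

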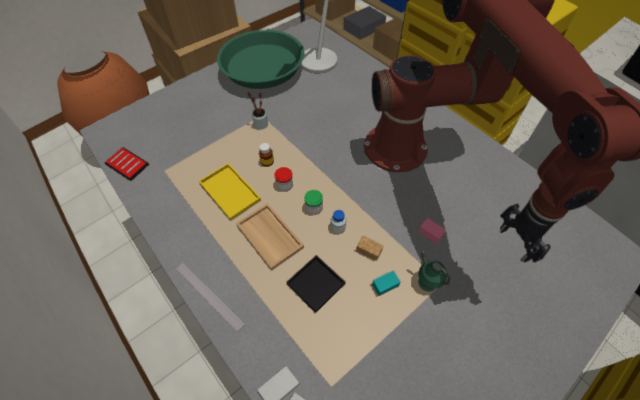

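View pics/side0.png

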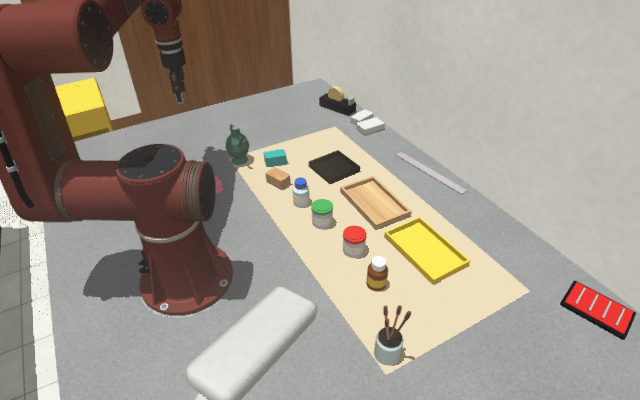

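The scene view shows the amber cap at (266,148), the red lid (284,174), green lid (314,198), blue cap (338,215) and cork (370,244). The yellow tray is at (230,191), pine (271,237), black (316,284), jar (259,120) and ewer (432,275). The side view shows the same order, with the brown cork at (278,177) and the turquoise look-alike at (275,158).

Run:
```python
from h import *
import pickle
S=pickle.load(open('scene0.pkl','rb'));D=pickle.load(open('side0.pkl','rb'))
for n,a,b,z in [('amber',(266,147),(379,263),.088),('red',(284,174),(355,234),.067),('green',(314,198),(322,207),.067),('blue',(338.5,214.5),(301,183),.088),('cork',(371,243),(279,175),.04),('turq',(386,280),(275,156),.04),
 ('yellow',(230,190),(426,247),.02),('pine',(271,235),(375,200),.02),('black',(316,283),(334,166),.02),('jarrim',(259,116),(390,338),.066),('ewer',(431,276),(238,148),.06)]:
    print(n,at(S,*a,z),at(D,*b,z))
# tray corners (outer, top rims z .022) in scene
for n,p in dict(yellow=[(200,188),(227,165),(261,196),(236,219)],pine=[(238,233),(270,206),(303,243),(276,268)],black=[(287,284),(316,257),(345,283),(319,311)],cork=[(361,236),(382,245),(378,254),(357,248)]).items():
    print(n,[at(S,u,v,.022 if n!='cork' else .04)[:2] for u,v in p])
im=D['img'][130:380,220:480]; cv2.imwrite('pics/sidecrop.png',cv2.resize(im,None,fx=2.3,fy=2.3,interpolation=2))
```

```text
amber [ 0.4291 -0.2608  0.088 ] [ 0.4249 -0.2772  0.088 ]
red [ 0.4453 -0.1322  0.067 ] [ 0.4429 -0.1432  0.067 ]
green [0.4294 0.0152 0.067 ] [4.219e-01 4.000e-04 6.700e-02]
blue [0.4187 0.1267 0.088 ] [0.4106 0.1095 0.088 ]
cork [0.3895 0.2535 0.04  ] [0.3959 0.2433 0.04  ]
turq [0.4425 0.3738 0.04  ] [0.4328 0.3542 0.04  ]
yellow [ 0.6187 -0.2322  0.02  ] [ 0.6138 -0.2459  0.02  ]
pine [0.6129 0.0122 0.02  ] [ 0.6103 -0.0052  0.02  ]
black [0.6056 0.2373 0.02  ] [0.5954 0.2201 0.02  ]
jarrim [ 0.3457 -0.4323  0.066 ] [ 0.3321 -0.4523  0.066 ]
ewer [0.3381 0.4576 0.06  ] [0.3292 0.4407 0.06  ]
yellow [array([ 0.6985, -0.3096]), array([ 0.5658, -0.3366]), array([ 0.5486, -0.1367]), array([ 0.6688, -0.1141])]
pine [array([ 0.6935, -0.0639]), array([ 0.5489, -0.0818]), array([0.5507, 0.1047]), array([0.6706, 0.1188])]
black [array([0.6762, 0.1832]), array([0.5502, 0.1705]), array([0.5382, 0.2954]), array([0.6551, 0.3109])]
cork [array([0.3965, 0.2142]), array([0.3676, 0.2816]), array([0.3997, 0.2959]), array([0.4359, 0.2374])]
```

View pics/sidecrop.png

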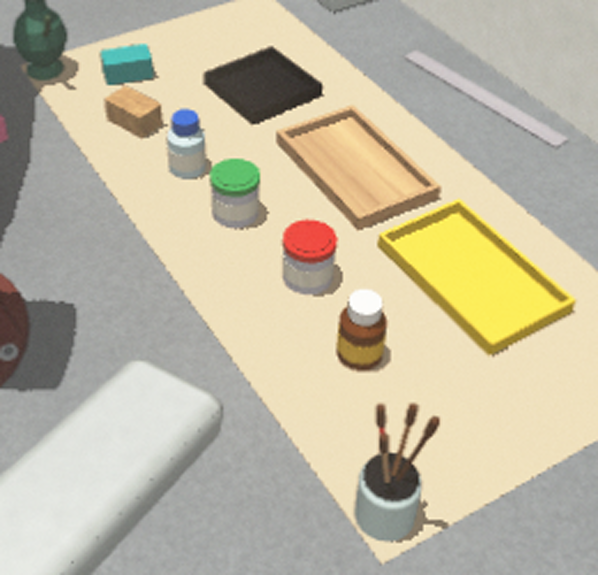

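Emit:
step_arm([
  {"slide":[0,0,-20],"rot":[0,0,-0.165],"claw":1},
  {"slide":[0,0,-20],"rot":[0,0,-0.165],"claw":1},
  {"slide":[-26,-46,0],"rot":[0,0,0],"claw":1},
  {"slide":[-26,-46,0],"rot":[0,0,0],"claw":1},
  {"slide":[-26,-46,0],"rot":[0,0,0],"claw":1},
  {"slide":[-26,-46,0],"rot":[0,0,0],"claw":1},
  {"slide":[-26,-46,0],"rot":[0,0,0],"claw":1},
  {"slide":[-26,-46,0],"rot":[0,0,0],"claw":1},
  {"slide":[-26,-46,0],"rot":[0,0,0],"claw":1},
  {"slide":[-26,-46,0],"rot":[0,0,0],"claw":1},
  {"slide":[-26,-46,0],"rot":[0,0,0],"claw":1},
  {"slide":[-26,-46,0],"rot":[0,0,0],"claw":1},
  {"slide":[0,0,0],"rot":[0,0,0],"claw":1},
  {"slide":[0,0,0],"rot":[0,0,0],"claw":1},
])

```text
time: 1.9
eef_pos: [0.4541, 0.1079, 0.2711]
tool_rot: [-0.001, -3.141, -0.001]
force: [0.5, -0.0, 0.4]
gripper_width: 0.0854
finger_force: 0.0
```

Run:
```python
from h import *
import pickle
c=cap('wrist'); s=c['s']; print(s['time'],s['eef_pos'],R.from_rotvec(s['tool_rot']).as_matrix().round(3))
pickle.dump(c,open('w1.pkl','wb')); cv2.imwrite('pics/w1.png',cv2.resize(c['img'],(800,500)))
```

```text
1.9 [0.45413955 0.10788138 0.27114035] [[-1.     0.    -0.001]
 [ 0.     1.     0.   ]
 [ 0.001  0.    -1.   ]]
```

View pics/w1.png

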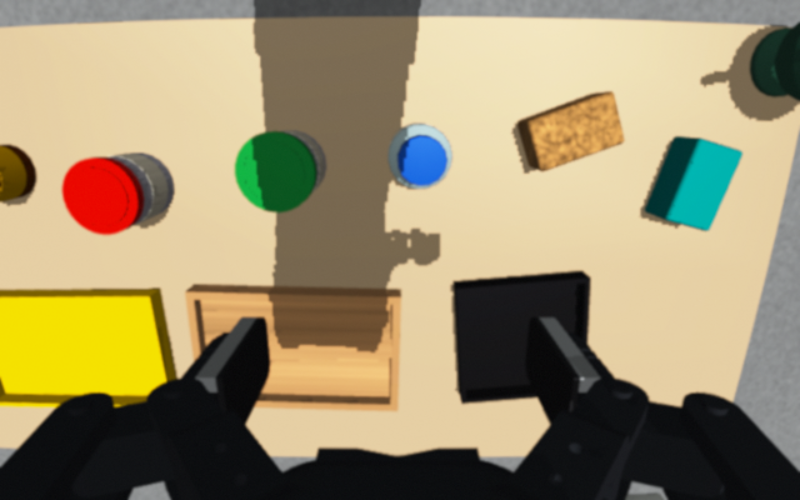

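The wrist view (1.25x) shows the red lid at (102,195), green lid (276,171), blue cap (423,160), the cork's top at (528,122)-(612,93)-(623,137)-(543,168), pine corners (188,288), (400,292), (397,410), and the black tray around (522,337).

Run:
```python
from h import *
import pickle
c=pickle.load(open('w1.pkl','rb'))
P=lambda u,v,z:print((u,v),at(c,u/1.25,v/1.25,z)[:2],end=' ')
for n,z,ps in [('red',.067,[(102,195)]),('green',.067,[(276,171)]),('blue',.088,[(423,160)]),('cork',.04,[(528,122),(612,93),(623,137),(543,168)]),
 ('pine',.022,[(188,288),(400,292),(397,410),(183,402)]),('black',.022,[(454,283),(588,273),(590,391),(462,402)]),('yel',.022,[(160,290),(175,404)]),('ewer',.06,[(790,62)])]:
    print(n,end=' ')
    for p in ps: P(*p,z)
    print()
```

```text
red (102, 195) [ 0.4432 -0.1323] 
green (276, 171) [0.4249 0.0126] 
blue (423, 160) [0.4145 0.1268] 
cork (528, 122) [0.3878 0.2157] (612, 93) [0.364  0.2835] (623, 137) [0.3991 0.2973] (543, 168) [0.4255 0.2315] 
pine (188, 288) [ 0.5423 -0.0944] (400, 292) [0.5459 0.1106] (397, 410) [0.6798 0.1077] (183, 402) [ 0.6723 -0.1189] 
black (454, 283) [0.5367 0.1621] (588, 273) [0.5268 0.2901] (590, 391) [0.6582 0.3096] (462, 402) [0.6701 0.1757] 
yel (160, 290) [ 0.5446 -0.1227] (175, 404) [ 0.6751 -0.128 ] 
ewer (790, 62) [0.338 0.416]
```

Emit:
step_arm([
  {"slide":[14,-47,0],"rot":[0,0,0],"claw":1},
  {"slide":[14,-47,0],"rot":[0,0,0],"claw":1},
  {"slide":[0,0,50],"rot":[0,0,0],"claw":1},
  {"slide":[0,0,50],"rot":[0,0,0],"claw":1},
  {"slide":[0,0,50],"rot":[0,0,0],"claw":1},
  {"slide":[0,0,40],"rot":[0,0,0],"claw":1},
  {"slide":[0,0,30],"rot":[0,0,0],"claw":1},
  {"slide":[0,0,27],"rot":[0,0,0],"claw":1},
  {"slide":[0,0,0],"rot":[0,0,0],"claw":-1},
  {"slide":[0,0,0],"rot":[0,0,0],"claw":-1},
  {"slide":[0,0,0],"rot":[0,0,0],"claw":-1},
  {"slide":[0,0,0],"rot":[0,0,0],"claw":-1},
  {"slide":[0,0,0],"rot":[0,0,0],"claw":-1},
  {"slide":[0,0,0],"rot":[0,0,0],"claw":-1},
])

```text
time: 3.7
eef_pos: [0.427, 0.014, 0.025]
tool_rot: [-0.001, 3.14, 0.001]
force: [-0.1, 4.9, 5.4]
gripper_width: 0.0611
finger_force: 66.6
```

Emit:
step_arm([
  {"slide":[0,0,-20],"rot":[0,0,0],"claw":-1},
  {"slide":[0,0,-40],"rot":[0,0,0],"claw":-1},
  {"slide":[0,0,-40],"rot":[0,0,0],"claw":-1},
  {"slide":[0,0,0],"rot":[0,0,0],"claw":-1},
  {"slide":[0,0,0],"rot":[0,0,0],"claw":-1},
  {"slide":[0,0,0],"rot":[0,0,0],"claw":-1},
  {"slide":[0,0,0],"rot":[0,0,0],"claw":-1},
])

```text
time: 4.58
eef_pos: [0.4258, 0.0139, 0.1231]
tool_rot: [0.0, -3.14, -0.001]
force: [0.2, 0.1, -4.0]
gripper_width: 0.061
finger_force: 69.9
```

Run:
```python
from h import *
s=ctrl.read_state(); print(s['time'],s['eef_pos'],s['force'],s['moment'],s['gripper_width'])
```

```text
4.575 [0.42575178 0.01390143 0.12314029] [ 0.2148524   0.12704205 -3.99183787] [-0.00273812 -0.01307329  0.01287579] 0.0609735380785112
```

Green weighs about 4 N more than nothing, so it is the full tin and goes to pine.

Emit:
step_arm([
  {"slide":[-37,-11.6,0],"rot":[0,0,0],"claw":-1},
  {"slide":[-37,-11.6,0],"rot":[0,0,0],"claw":-1},
  {"slide":[-37,-11.6,0],"rot":[0,0,0],"claw":-1},
  {"slide":[-37,-11.6,0],"rot":[0,0,0],"claw":-1},
  {"slide":[-37,-11.6,0],"rot":[0,0,0],"claw":-1},
  {"slide":[0,0,0],"rot":[0,0,0],"claw":-1},
  {"slide":[0,0,40],"rot":[0,0,0],"claw":-1},
  {"slide":[0,0,30],"rot":[0,0,0],"claw":-1},
  {"slide":[0,0,13],"rot":[0,0,0],"claw":-1},
  {"slide":[0,0,4],"rot":[0,0,0],"claw":-1},
  {"slide":[0,0,2],"rot":[0,0,0],"claw":-1},
  {"slide":[0,0,0],"rot":[0,0,0],"claw":-1},
  {"slide":[0,0,0],"rot":[0,0,0],"claw":-1},
])

```text
time: 6.2
eef_pos: [0.612, -0.0444, 0.0362]
tool_rot: [-0.0, 3.14, -0.0]
force: [0.1, 0.5, -4.7]
gripper_width: 0.0613
finger_force: 69.6
```

Emit:
step_arm([
  {"slide":[0,0,2],"rot":[0,0,0],"claw":-1},
  {"slide":[0,0,0],"rot":[0,0,0],"claw":-1},
  {"slide":[0,0,0],"rot":[0,0,0],"claw":-1},
])

```text
time: 6.58
eef_pos: [0.6114, -0.0442, 0.0333]
tool_rot: [0.0, -3.142, -0.0]
force: [0.5, 0.4, -4.1]
gripper_width: 0.0611
finger_force: 69.7
```

Emit:
step_arm([
  {"slide":[0,0,1.5],"rot":[0,0,0],"claw":-1},
  {"slide":[0,0,0],"rot":[0,0,0],"claw":-1},
  {"slide":[0,0,0],"rot":[0,0,0],"claw":1},
  {"slide":[0,0,0],"rot":[0,0,0],"claw":1},
  {"slide":[0,0,0],"rot":[0,0,0],"claw":1},
  {"slide":[0,0,0],"rot":[0,0,0],"claw":1},
  {"slide":[0,0,-50],"rot":[0,0,0],"claw":1},
  {"slide":[0,0,-50],"rot":[0,0,0],"claw":1},
  {"slide":[39,34,0],"rot":[0,0,0],"claw":1},
  {"slide":[39,34,0],"rot":[0,0,0],"claw":1},
  {"slide":[39,34,0],"rot":[0,0,0],"claw":1},
  {"slide":[39,34,0],"rot":[0,0,0],"claw":1},
  {"slide":[39,35,0],"rot":[0,0,0],"claw":1},
  {"slide":[0,0,0],"rot":[0,0,0],"claw":1},
  {"slide":[0,0,0],"rot":[0,0,0],"claw":1},
])

```text
time: 8.45
eef_pos: [0.4169, 0.1267, 0.1321]
tool_rot: [-0.001, 3.14, -0.0]
force: [0.7, -0.6, 0.0]
gripper_width: 0.0852
finger_force: 0.0
```

Run:
```python
from h import *
import pickle
c=cap('wrist'); s=c['s']; print(s['time'],s['eef_pos'],s['force'])
pickle.dump(c,open('w2.pkl','wb')); cv2.imwrite('pics/w2.png',c['img'])
```

```text
8.45 [0.41691387 0.12666501 0.13208031] [ 0.69783746 -0.61558866  0.00295565]
```

View pics/w2.png

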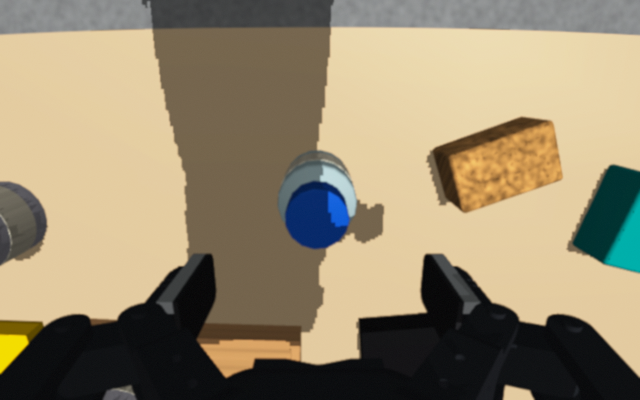

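The blue cap is at (317,215), centred between the fingers; the cork's top corners are (453,158), (552,121), (562,180), (465,211).

Run:
```python
from h import *
import pickle
c=pickle.load(open('w2.pkl','rb'))
print(at(c,317,215,.088)); q=np.array([at(c,*p,.04)[:2] for p in [(453,158),(552,121),(562,180),(465,211)]]); print(q,q.mean(0))
```

```text
[0.4121 0.1263 0.088 ]
[[0.3883 0.2184]
 [0.3627 0.2834]
 [0.4034 0.2983]
 [0.4263 0.2312]] [0.395175 0.257825]
```

Emit:
step_arm([
  {"slide":[4,0,40],"rot":[0,0,0],"claw":1},
  {"slide":[0,0,40],"rot":[0,0,0],"claw":1},
  {"slide":[0,0,25],"rot":[0,0,0],"claw":1},
  {"slide":[0,0,0],"rot":[0,0,0],"claw":-1},
  {"slide":[0,0,0],"rot":[0,0,0],"claw":-1},
  {"slide":[0,0,0],"rot":[0,0,0],"claw":-1},
  {"slide":[0,0,0],"rot":[0,0,0],"claw":-1},
  {"slide":[0,0,0],"rot":[0,0,0],"claw":-1},
  {"slide":[0,0,0],"rot":[0,0,0],"claw":-1},
])

```text
time: 9.62
eef_pos: [0.4137, 0.1266, 0.0282]
tool_rot: [-0.0, 3.139, -0.0]
force: [0.3, -1.3, 6.0]
gripper_width: 0.0496
finger_force: 63.2
```

Emit:
step_arm([
  {"slide":[0,0,-20],"rot":[0,0,0],"claw":-1},
  {"slide":[0,0,-40],"rot":[0,0,0],"claw":-1},
  {"slide":[0,0,-40],"rot":[0,0,0],"claw":-1},
  {"slide":[-40,-13,0],"rot":[0,0,0],"claw":-1},
  {"slide":[-40,-13,0],"rot":[0,0,0],"claw":-1},
  {"slide":[-40,-13,0],"rot":[0,0,0],"claw":-1},
  {"slide":[-40,-13,0],"rot":[0,0,0],"claw":-1},
  {"slide":[-38,-13,0],"rot":[0,0,0],"claw":-1},
  {"slide":[0,0,0],"rot":[0,0,0],"claw":-1},
  {"slide":[0,0,40],"rot":[0,0,0],"claw":-1},
  {"slide":[0,0,30],"rot":[0,0,0],"claw":-1},
  {"slide":[0,0,15],"rot":[0,0,0],"claw":-1},
  {"slide":[0,0,5],"rot":[0,0,0],"claw":-1},
  {"slide":[0,0,0],"rot":[0,0,0],"claw":-1},
  {"slide":[0,0,0],"rot":[0,0,0],"claw":-1},
])

```text
time: 11.5
eef_pos: [0.6113, 0.0617, 0.0382]
tool_rot: [-0.0, 3.14, -0.0]
force: [0.5, -0.9, -1.8]
gripper_width: 0.0499
finger_force: 62.6
```

Emit:
step_arm([
  {"slide":[0,0,2.5],"rot":[0,0,0],"claw":-1},
  {"slide":[0,0,0],"rot":[0,0,0],"claw":-1},
  {"slide":[0,0,0],"rot":[0,0,0],"claw":-1},
])

```text
time: 11.88
eef_pos: [0.6114, 0.0617, 0.0363]
tool_rot: [-0.0, 3.139, -0.0]
force: [-3.0, 0.5, 9.3]
gripper_width: 0.05
finger_force: 63.5
```

Emit:
step_arm([
  {"slide":[0,0,0],"rot":[0,0,0],"claw":0.8},
  {"slide":[0,0,0],"rot":[0,0,0],"claw":0.8},
  {"slide":[0,0,0],"rot":[0,0,0],"claw":0.8},
  {"slide":[0,0,0],"rot":[0,0,0],"claw":0.8},
  {"slide":[0,0,-50],"rot":[0,0,0],"claw":1},
  {"slide":[0,0,-50],"rot":[0,0,0],"claw":1},
  {"slide":[34,-39,0],"rot":[0,0,0],"claw":1},
  {"slide":[34,-39,0],"rot":[0,0,0],"claw":1},
  {"slide":[34,-39,0],"rot":[0,0,0],"claw":1},
  {"slide":[34,-39,0],"rot":[0,0,0],"claw":1},
  {"slide":[32,-38,0],"rot":[0,0,0],"claw":1},
  {"slide":[0,0,0],"rot":[0,0,0],"claw":1},
  {"slide":[0,0,0],"rot":[0,0,0],"claw":1},
])

```text
time: 13.5
eef_pos: [0.4427, -0.1322, 0.1344]
tool_rot: [0.001, 3.141, 0.0]
force: [0.6, 0.6, -0.3]
gripper_width: 0.0856
finger_force: 0.0
```

Run:
```python
from h import *
import pickle
c=cap('wrist'); s=c['s']; print(s['time'],s['eef_pos'],s['force'])
pickle.dump(c,open('w3.pkl','wb')); cv2.imwrite('pics/w3.png',c['img'])
```

```text
13.5 [ 0.44274511 -0.13216716  0.13444008] [ 0.59246494  0.6265647  -0.25234768]
```

View pics/w3.png

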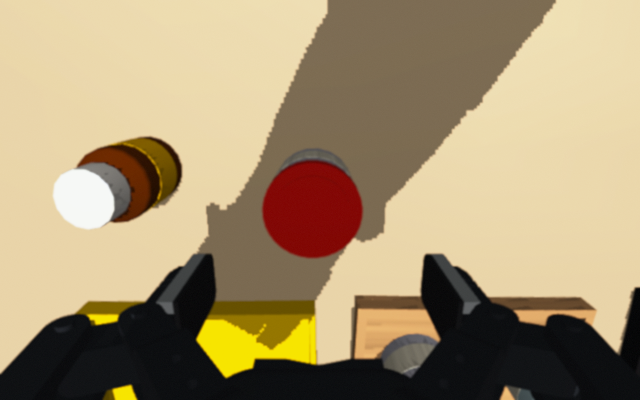

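The red lid is centred at (313,208), the amber cap at (85,197), and the yellow near corners are (86,303) and (316,303).

Run:
```python
from h import *
import pickle
c=pickle.load(open('w3.pkl','rb'))
print(at(c,313,208,.067),at(c,85,197,.088),at(c,86,303,.022),at(c,316,303,.022))
```

```text
[ 0.4416 -0.1351  0.067 ] [ 0.4281 -0.2655  0.088 ] [ 0.5427 -0.3304  0.022 ] [ 0.5402 -0.1336  0.022 ]
```

Emit:
step_arm([
  {"slide":[0,-2,40],"rot":[0,0,0],"claw":1},
  {"slide":[0,0,40],"rot":[0,0,0],"claw":1},
  {"slide":[0,0,29],"rot":[0,0,0],"claw":1},
  {"slide":[0,0,0],"rot":[0,0,0],"claw":-1},
  {"slide":[0,0,0],"rot":[0,0,0],"claw":-1},
  {"slide":[0,0,0],"rot":[0,0,0],"claw":-1},
  {"slide":[0,0,0],"rot":[0,0,0],"claw":-1},
  {"slide":[0,0,0],"rot":[0,0,0],"claw":-1},
  {"slide":[0,0,0],"rot":[0,0,0],"claw":-1},
  {"slide":[0,0,-20],"rot":[0,0,0],"claw":-1},
  {"slide":[0,0,-50],"rot":[0,0,0],"claw":-1},
  {"slide":[0,0,-50],"rot":[0,0,0],"claw":-1},
  {"slide":[0,0,0],"rot":[0,0,0],"claw":-1},
  {"slide":[0,0,0],"rot":[0,0,0],"claw":-1},
  {"slide":[0,0,0],"rot":[0,0,0],"claw":-1},
])

```text
time: 15.42
eef_pos: [0.4417, -0.1338, 0.1437]
tool_rot: [0.0, -3.14, -0.002]
force: [-0.1, -1.2, -1.9]
gripper_width: 0.0604
finger_force: 65.2
```

Emit:
step_arm([
  {"slide":[-19.6,46,0],"rot":[0,0,0],"claw":-1},
  {"slide":[-19.6,46,0],"rot":[0,0,0],"claw":-1},
  {"slide":[-19.6,46,0],"rot":[0,0,0],"claw":-1},
  {"slide":[-19.6,46,0],"rot":[0,0,0],"claw":-1},
  {"slide":[-19.6,46,0],"rot":[0,0,0],"claw":-1},
  {"slide":[-19.6,46,0],"rot":[0,0,0],"claw":-1},
  {"slide":[-19.6,46,0],"rot":[0,0,0],"claw":-1},
  {"slide":[-19.6,46,0],"rot":[0,0,0],"claw":-1},
  {"slide":[0,0,0],"rot":[0,0,0],"claw":-1},
  {"slide":[0,0,50],"rot":[0,0,0],"claw":-1},
  {"slide":[0,0,40],"rot":[0,0,0],"claw":-1},
  {"slide":[0,0,18],"rot":[0,0,0],"claw":-1},
  {"slide":[0,0,5],"rot":[0,0,0],"claw":-1},
  {"slide":[0,0,0],"rot":[0,0,0],"claw":-1},
  {"slide":[0,0,0],"rot":[0,0,0],"claw":-1},
])

```text
time: 17.3
eef_pos: [0.6004, 0.2339, 0.0342]
tool_rot: [-0.0, 3.139, 0.001]
force: [0.2, 0.1, -1.7]
gripper_width: 0.0604
finger_force: 65.5
```

Red is clearly lighter, so it is the empty one. Set it down, then go for the cork.

Emit:
step_arm([
  {"slide":[0,0,3],"rot":[0,0,0],"claw":-1},
  {"slide":[0,0,0],"rot":[0,0,0],"claw":-1},
  {"slide":[0,0,0.5],"rot":[0,0,0],"claw":-1},
  {"slide":[0,0,0],"rot":[0,0,0],"claw":-1},
])

```text
time: 17.8
eef_pos: [0.6004, 0.2339, 0.0307]
tool_rot: [-0.0, 3.139, 0.001]
force: [-0.5, -0.6, 9.3]
gripper_width: 0.0605
finger_force: 66.6
```

Emit:
step_arm([
  {"slide":[0,0,0],"rot":[0,0,0],"claw":1},
  {"slide":[0,0,0],"rot":[0,0,0],"claw":1},
  {"slide":[0,0,0],"rot":[0,0,0],"claw":1},
  {"slide":[0,0,0],"rot":[0,0,0],"claw":1},
  {"slide":[0,0,-50],"rot":[0,0,0],"claw":1},
  {"slide":[0,0,-50],"rot":[0,0,0],"claw":1},
  {"slide":[41,5,0],"rot":[0,0,0],"claw":1},
  {"slide":[41,5,0],"rot":[0,0,0],"claw":1},
  {"slide":[41,5,0],"rot":[0,0,0],"claw":1},
  {"slide":[41,5,0],"rot":[0,0,0],"claw":1},
  {"slide":[41,4,0],"rot":[0,0,0],"claw":1},
  {"slide":[0,0,0],"rot":[0,0,0.175],"claw":1},
  {"slide":[0,0,0],"rot":[0,0,0.175],"claw":1},
  {"slide":[0,0,0],"rot":[0,0,0.175],"claw":1},
  {"slide":[0,0,0],"rot":[0,0,0.175],"claw":1},
  {"slide":[0,0,0],"rot":[0,0,0.175],"claw":1},
  {"slide":[0,0,0],"rot":[0,0,0.175],"claw":1},
  {"slide":[0,0,0],"rot":[0,0,0.175],"claw":1},
  {"slide":[0,0,0],"rot":[0,0,0],"claw":1},
  {"slide":[0,0,0],"rot":[0,0,0],"claw":1},
])

```text
time: 20.3
eef_pos: [0.3942, 0.2577, 0.1288]
tool_rot: [1.801, 2.574, 0.0]
force: [-0.2, -0.9, 1.2]
gripper_width: 0.0859
finger_force: 0.0
```

Run:
```python
from h import *
import pickle
c=cap('wrist'); s=c['s']; print(s['time'],s['eef_pos'],s['force'],R.from_rotvec(s['tool_rot']).as_matrix().round(3),s['joint_positions'])
pickle.dump(c,open('w4.pkl','wb')); cv2.imwrite('pics/w4.png',c['img'])
```

```text
20.3 [0.39416218 0.25773026 0.12882532] [-0.17606915 -0.85239429  1.18162934] [[-0.343  0.939  0.   ]
 [ 0.939  0.343  0.   ]
 [ 0.     0.    -1.   ]] [ 3.00275746e-01 -2.93592334e-01 -4.63339715e-01  1.40092550e+00
  3.75745734e-05  1.52125996e+00]
```

View pics/w4.png

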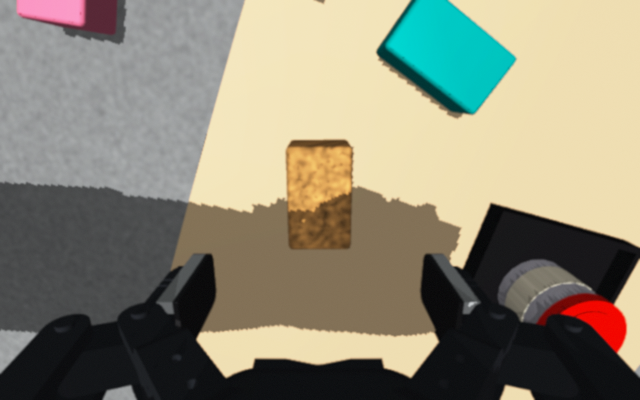

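The cork lies at (320,195), square and centred between the fingers; the red tin stands upright in the black tray.

Emit:
step_arm([
  {"slide":[0,0,45],"rot":[0,0,0],"claw":1},
  {"slide":[0,0,40],"rot":[0,0,0],"claw":1},
  {"slide":[0,0,28],"rot":[0,0,0],"claw":1},
  {"slide":[0,0,0],"rot":[0,0,0],"claw":-1},
  {"slide":[0,0,0],"rot":[0,0,0],"claw":-1},
  {"slide":[0,0,0],"rot":[0,0,0],"claw":-1},
  {"slide":[0,0,0],"rot":[0,0,0],"claw":-1},
  {"slide":[0,0,0],"rot":[0,0,0],"claw":-1},
  {"slide":[0,0,0],"rot":[0,0,0],"claw":-1},
])

```text
time: 21.48
eef_pos: [0.3956, 0.2582, 0.0177]
tool_rot: [1.804, 2.57, 0.004]
force: [-0.8, -0.4, 5.6]
gripper_width: 0.0437
finger_force: 63.1
```

Emit:
step_arm([
  {"slide":[0,0,-30],"rot":[0,0,0],"claw":-1},
  {"slide":[0,0,-40],"rot":[0,0,-0.175],"claw":-1},
  {"slide":[0,0,-40],"rot":[0,0,-0.175],"claw":-1},
  {"slide":[0,0,-40],"rot":[0,0,-0.175],"claw":-1},
  {"slide":[0,0,-20],"rot":[0,0,-0.175],"claw":-1},
  {"slide":[0,0,0],"rot":[0,0,-0.175],"claw":-1},
  {"slide":[0,0,0],"rot":[0,0,-0.175],"claw":-1},
  {"slide":[0,0,0],"rot":[0,0,-0.175],"claw":-1},
  {"slide":[-21.4,-44.5,0],"rot":[0,0,0],"claw":-1},
  {"slide":[-21.4,-44.5,0],"rot":[0,0,0],"claw":-1},
  {"slide":[-21.4,-44.5,0],"rot":[0,0,0],"claw":-1},
  {"slide":[-21.4,-44.5,0],"rot":[0,0,0],"claw":-1},
  {"slide":[-21.4,-44.5,0],"rot":[0,0,0],"claw":-1},
  {"slide":[-21.4,-44.5,0],"rot":[0,0,0],"claw":-1},
  {"slide":[-21.4,-44.5,0],"rot":[0,0,0],"claw":-1},
  {"slide":[-21.4,-44.5,0],"rot":[0,0,0],"claw":-1},
  {"slide":[-21.4,-44.5,0],"rot":[0,0,0],"claw":-1},
  {"slide":[-21.4,-44.5,0],"rot":[0,0,0],"claw":-1},
  {"slide":[0,0,0],"rot":[0,0,0],"claw":-1},
  {"slide":[0,0,0],"rot":[0,0,0],"claw":-1},
])

```text
time: 23.98
eef_pos: [0.6081, -0.187, 0.186]
tool_rot: [0.0, -3.142, -0.001]
force: [0.1, 0.2, -0.9]
gripper_width: 0.0437
finger_force: 62.2
```

Run:
```python
from h import *
import pickle
c=cap('wrist'); s=c['s']; print(s['time'],s['eef_pos'],s['force'],s['tool_rot'],s['gripper_width'])
pickle.dump(c,open('w5.pkl','wb')); cv2.imwrite('pics/w5.png',c['img'])
```

```text
23.975 [ 0.60811559 -0.1869756   0.18602315] [ 0.11367492  0.20472074 -0.89052403] [ 1.96816745e-04 -3.14150950e+00 -6.68255259e-04] 0.043699890945306644
```

View pics/w5.png

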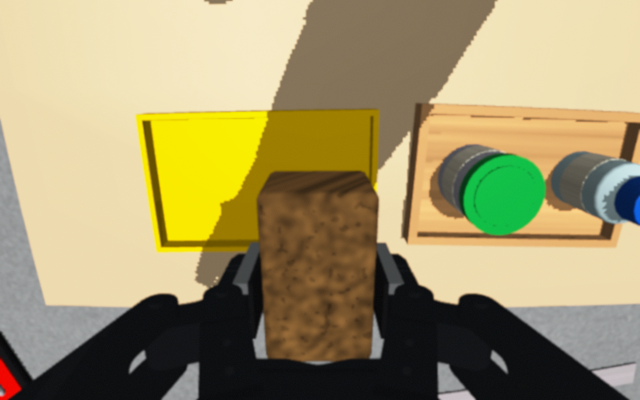

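The cork is held over the yellow tray, whose corners are (139,115), (380,110) and (158,250). In the pine tray the green tin and blue bottle both stand.

Run:
```python
from h import *
import pickle
c=pickle.load(open('w5.pkl','rb'))
for p in [(139,115),(380,110),(158,250)]: print(at(c,*p,.022))
```

```text
[ 0.5549 -0.3412  0.022 ]
[ 0.5514 -0.134   0.022 ]
[ 0.6821 -0.3406  0.022 ]
```

Emit:
step_arm([
  {"slide":[-6,-3,50],"rot":[0,0,0],"claw":-1},
  {"slide":[0,0,50],"rot":[0,0,0],"claw":-1},
  {"slide":[0,0,40],"rot":[0,0,0],"claw":-1},
  {"slide":[0,0,15],"rot":[0,0,0],"claw":-1},
  {"slide":[0,0,5],"rot":[0,0,0],"claw":-1},
  {"slide":[0,0,2.5],"rot":[0,0,0],"claw":-1},
  {"slide":[0,0,0],"rot":[0,0,0],"claw":-1},
  {"slide":[0,0,0],"rot":[0,0,0],"claw":-1},
])

```text
time: 25.02
eef_pos: [0.6149, -0.1905, 0.0244]
tool_rot: [-0.0, 3.14, -0.001]
force: [-0.5, -0.3, 0.3]
gripper_width: 0.0439
finger_force: 62.2
```

Emit:
step_arm([
  {"slide":[0,0,1.5],"rot":[0,0,0],"claw":-1},
  {"slide":[0,0,0],"rot":[0,0,0],"claw":-1},
  {"slide":[0,0,0],"rot":[0,0,0],"claw":0.4},
  {"slide":[0,0,0],"rot":[0,0,0],"claw":0.4},
  {"slide":[0,0,0],"rot":[0,0,0],"claw":0.4},
  {"slide":[0,0,0],"rot":[0,0,0],"claw":0.4},
  {"slide":[0,0,-50],"rot":[0,0,0],"claw":1},
  {"slide":[0,0,-60],"rot":[0,0,0],"claw":1},
  {"slide":[37,-15,0],"rot":[0,0,0],"claw":1},
  {"slide":[37,-15,0],"rot":[0,0,0],"claw":1},
  {"slide":[37,-15,0],"rot":[0,0,0],"claw":1},
  {"slide":[37,-15,0],"rot":[0,0,0],"claw":1},
  {"slide":[38,-14.5,0],"rot":[0,0,0],"claw":1},
  {"slide":[0,0,0],"rot":[0,0,0],"claw":1},
  {"slide":[0,0,0],"rot":[0,0,0],"claw":1},
])

```text
time: 26.9
eef_pos: [0.4286, -0.2648, 0.132]
tool_rot: [0.0, 3.141, -0.0]
force: [1.1, 0.3, 0.1]
gripper_width: 0.0855
finger_force: 0.0
```

Run:
```python
from h import *
import pickle
c=cap('wrist'); s=c['s']; print(s['time'],s['eef_pos'],s['force'])
pickle.dump(c,open('w6.pkl','wb')); cv2.imwrite('pics/w6.png',c['img'])
```

```text
26.9 [ 0.42859655 -0.26484698  0.13197795] [1.11985042 0.27446362 0.08985859]
```

View pics/w6.png

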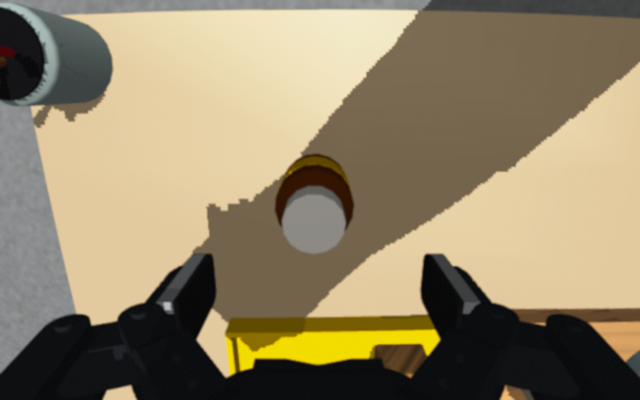

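The amber cap is at (314,220), nearly centred between the fingers. The cork is flat in yellow.

Emit:
step_arm([
  {"slide":[2,-1.5,40],"rot":[0,0,0],"claw":1},
  {"slide":[0,0,40],"rot":[0,0,0],"claw":1},
  {"slide":[0,0,25],"rot":[0,0,0],"claw":1},
  {"slide":[0,0,0],"rot":[0,0,0],"claw":-1},
  {"slide":[0,0,0],"rot":[0,0,0],"claw":-1},
  {"slide":[0,0,0],"rot":[0,0,0],"claw":-1},
  {"slide":[0,0,0],"rot":[0,0,0],"claw":-1},
  {"slide":[0,0,0],"rot":[0,0,0],"claw":-1},
  {"slide":[0,0,0],"rot":[0,0,0],"claw":-1},
])

```text
time: 28.08
eef_pos: [0.4274, -0.267, 0.0284]
tool_rot: [-0.001, 3.139, -0.002]
force: [1.3, 1.7, 6.4]
gripper_width: 0.0501
finger_force: 63.1
```

Emit:
step_arm([
  {"slide":[0,0,-20],"rot":[0,0,0],"claw":-1},
  {"slide":[0,0,-45],"rot":[0,0,0],"claw":-1},
  {"slide":[0,0,-45],"rot":[0,0,0],"claw":-1},
  {"slide":[-38,-5,0],"rot":[0,0,0],"claw":-1},
  {"slide":[-38,-5,0],"rot":[0,0,0],"claw":-1},
  {"slide":[-38,-5,0],"rot":[0,0,0],"claw":-1},
  {"slide":[-38,-5,0],"rot":[0,0,0],"claw":-1},
  {"slide":[-38,-4,0],"rot":[0,0,0],"claw":-1},
  {"slide":[0,0,0],"rot":[0,0,0],"claw":-1},
  {"slide":[0,0,45],"rot":[0,0,0],"claw":-1},
  {"slide":[0,0,35],"rot":[0,0,0],"claw":-1},
  {"slide":[0,0,17],"rot":[0,0,0],"claw":-1},
  {"slide":[0,0,5],"rot":[0,0,0],"claw":-1},
  {"slide":[0,0,0],"rot":[0,0,0],"claw":-1},
  {"slide":[0,0,0],"rot":[0,0,0],"claw":-1},
])

```text
time: 29.95
eef_pos: [0.6171, -0.2909, 0.0366]
tool_rot: [-0.0, 3.14, -0.002]
force: [-0.3, 0.4, -0.9]
gripper_width: 0.05
finger_force: 62.9
```

Emit:
step_arm([
  {"slide":[0,0,3],"rot":[0,0,0],"claw":-1},
  {"slide":[0,0,0],"rot":[0,0,0],"claw":-1},
  {"slide":[0,0,0],"rot":[0,0,0],"claw":-1},
])

```text
time: 30.32
eef_pos: [0.6172, -0.2908, 0.0335]
tool_rot: [-0.0, 3.14, -0.002]
force: [-0.7, 0.9, 5.3]
gripper_width: 0.0506
finger_force: 63.5
```

Emit:
step_arm([
  {"slide":[0,0,0],"rot":[0,0,0],"claw":0.8},
  {"slide":[0,0,0],"rot":[0,0,0],"claw":0.8},
  {"slide":[0,0,0],"rot":[0,0,0],"claw":0.8},
  {"slide":[0,0,0],"rot":[0,0,0],"claw":0.8},
  {"slide":[0,0,-50],"rot":[0,0,0],"claw":1},
  {"slide":[0,0,-50],"rot":[0,0,0],"claw":1},
  {"slide":[0,0,-50],"rot":[0,0,0],"claw":1},
  {"slide":[40,40,-20],"rot":[0,0,0],"claw":1},
  {"slide":[40,40,0],"rot":[0,0,0],"claw":1},
  {"slide":[40,40,0],"rot":[0,0,0],"claw":1},
  {"slide":[20,40,0],"rot":[0,0,0],"claw":1},
  {"slide":[0,40,0],"rot":[0,0,0],"claw":1},
  {"slide":[0,40,0],"rot":[0,0,0],"claw":1},
  {"slide":[0,40,0],"rot":[0,0,0],"claw":1},
  {"slide":[0,0,0],"rot":[0,0,0],"claw":1},
  {"slide":[0,0,0],"rot":[0,0,0],"claw":1},
])

```text
time: 32.33
eef_pos: [0.4763, -0.0105, 0.2019]
tool_rot: [-0.001, 3.141, -0.0]
force: [-1.0, 0.3, -1.0]
gripper_width: 0.0853
finger_force: 0.0
```

Run:
```python
from h import *
c=cap('side'); cv2.imwrite('pics/s7.png',cv2.resize(c['img'][120:320,220:500],(784,560),interpolation=2)); w=cap('wrist'); cv2.imwrite('pics/w7.png',w['img']); print(w['s']['eef_pos'])
```

```text
[ 0.47632296 -0.01083723  0.20179899]
```

View pics/s7.png

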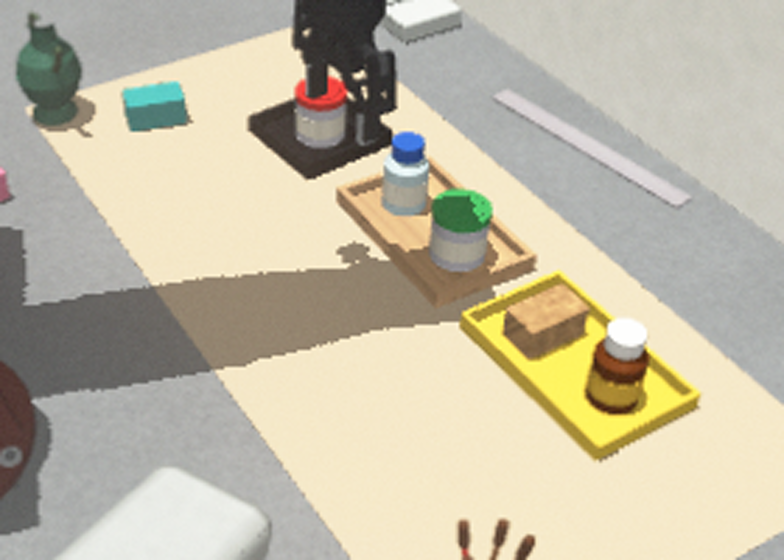

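View pics/w7.png

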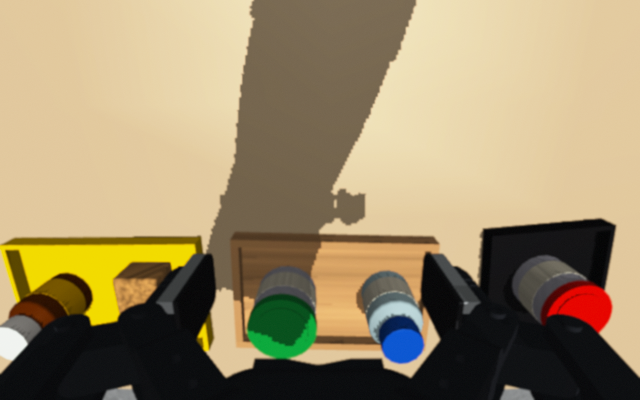

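All five pieces stand upright in their trays: red tin at (565,290) in black, green tin and blue bottle in pine, cork and amber bottle in yellow. The ewer and jar have not moved.

```bash
python3 -c "
from plant import ctrl
print(ctrl.sign_off())"
```

```text
the job is handed in; nothing more can be done
None
```

I handed the job in at about 32 s with everything upright in its tray: green tin (full by weight) and blue bottle in pine, amber bottle and cork in yellow, red tin (empty) in returns, ewer and brush jar left alone; sign-off gave no verdict.

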